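# Put the bench drive into its large gear

### The arm

A 6-joint arm with a two-finger parallel gripper is mounted at the origin on a cart in front of the work surface, level with it; the furniture and walls round the work are solid. World frame = base frame: x ahead of the robot, y to its left, z up, the work surface at z = 0. Lengths are in m, angles in degrees, forces in N, time in s.
With the tool pointing down it reaches from about 0.3 to 0.75 m from the base axis. Payload 8.5 kg.
Tool frame: the origin (TCP) lies midway between the tips of the shut fingers; the grasp point (between the pads) lies 19 mm behind it (env.grip_depth is the distance from the TCP to the grasp point, in m); x points along the fingers, y is the direction in which the jaws open and shut, and the axes are right-handed (so a half turn about x gives the same grasp; the last joint's range is limited). The gripper opens to 85 mm and grips with 20 to 120 N. Pads are 22 mm wide; open, the fingers measure 114 mm over their backs; the gripper's body (76 mm by 85 mm) begins 54 mm behind the grasp point. The pads swing forward as they close: fully open they stand 13 mm farther back than shut.
Start: joints at [54.528, 21.807, 74.336, -0, 83.858, -12.336], TCP at [0.216, 0.506, 0.207] pointing down, gripper open.
Joint ranges: [-178.18, 178.18], [-50.72, 133.34], [12.68, 142.11], [-81.47, 261.47], [9.98, 163.14], [-165.26, 165.26]. Speed limits (degrees/s): [136.94, 136.94, 180, 180, 180, 180].

### API

Orientations are given as a 3x3 rotation matrix whose columns are the frame's x, y, z axes.
In Python, from rig import env gives the robot as it stands.
- The arm moves only by the tool play_rows, never from a script. Its arguments are lists of equal length, an entry for each row: "travel": the shift along the world's x, y, z in cm, a list of three; "rotation": the turn, a rotation vector about the world's x, y, z in rad, a list of three; "claw": the finger opening in cm, from 0 to 8.54. A call has 1 to 12 rows; each row shifts and turns the pose as measured when the row begins; what a row does not reach is not made up. A row lasts 1/12 s, in which the tool goes at most 41.7 mm and 7.16 degrees, less where a joint would pass 70% of its speed; a pose out of reach is approached as far as the arm can. A call is refused whole if a number of a shift passes 4.17 or a number of a turn 0.125, either way. A call with a gripper value outside its range is refused whole. The fingers move at their own pace and stop on an object; "squeeze" is the grip in N (left out, the last holds). Time passes only in rows, so rows that do not move let the fingers close. It gives the time, the measured TCP pose, the force and the opening at its end, in the units of the state.
- env.observe(): the state, without advancing time (a new reading comes with each control period).
- env.get_image(name): name is "scene" or "top"; returns the picture (420x560x3 uint8, red, green, blue); there is no depth.
- env.camera_info(name): a dict with "vertical_fov" (degrees; the focal length in pixels is half the picture's height over the tangent of half this angle, whatever the lens; pixels are square), "cx", "cy" (the principal point, pixels), "D" ([k1, k2, p1, p2, k3] as OpenCV has them; the pictures are not rectified), "eye" and "rotation" of the camera in the world. Camera axes: x right, y down, z forward; pixel columns grow to the right and rows downward; lengths in m; the calibration is good to about 2 mm. A picture is of the moment at which its call begins. camera_info takes no time and is no camera call.
- env.close_job(): hands the job in, once; it reports no verdict.
The state is a dict: "time_s": time; "q": joint angles; "qvel": joint speeds; "joint_efforts": joint torques, N m; "position": TCP position; "tool_rot": TCP orientation; "ft_force": force on the tool from outside, world axes, zero at the start; "wrist_torque": the same for the moment, N m; "grip_width": finger opening in m.
Only numpy, scipy, OpenCV 4.12 (cv2) and the standard library are available. Lean on these libraries where they do the work, as an engineer would, in place of code of your own. Each camera call takes 0.05 s, during which the arm holds its last target.

### The job

Put the small bench drive into its large gear: the tooth of the larger outer gear stands crown to crown with the middle wheel, so turn the hand bar of the middle spindle a little until a gap faces that gear, then slide the larger gear fully home into mesh by the black knob on it, without forcing the teeth. Leave the smaller gear out where it is.

Things in the scene. Friction and masses are not known exactly. Their poses are not given: they have to be found in the camera images.
- spindle_bar (a point): Centre of the aluminium hand bar on the middle spindle, on its vertical axis: 58 mm long (own y), 14 wide, 26 high (13 above and below). Turns, with the 8-tooth wheel below it (80 mm across), up to 1.4 rad either way; stays where left (0.15 N m friction). Wheel teeth lie under the bar's ends and every 45 deg: bar in line with the knobs = tooth faces gear; 22.5 deg off, either way, +-8 = gap.
- large_knob (a point): Centre of the round black knob on the larger outer gear (8 teeth, 80 mm across): 26 mm wide, 26 high (13 above and below), 99 above the worktop like the bar. The gear does not turn; it slides with the knob along its own -y, straight towards the spindle axis, 88 mm from it when out, 68 home at a stop; about 3 N of friction, stays where left. Its tooth meets the wheel's crowns after 8 mm.
- large_selector (a joint): Travel of the larger gear on the drive unit (grey box, 104 x 250 mm, 40 high, fixed at any yaw; three toothed wheels in a row on top, the hand bar on the middle one) in m: 0 fully out, 0.020 home in mesh. It starts at 0 to 0.004.
- small_selector (a joint): Travel in m of the smaller outer gear (5 teeth, 50 mm across, same black knob, at the other end of the row, 73 mm from the spindle axis): 0 out, where it starts, 0.020 in mesh.

How it is judged (in metres and radians):
At the end, for the whole second after the job is handed in: The larger gear has slid home into mesh (at least 16.5 of its 20 mm) and is at rest, and the smaller gear is still out (less than 4 mm of travel) (value of joint large_selector above 0.0165 m and value of joint small_selector below 0.004 m and velocity of joint large_selector below 0.005 m/s); the robot touches nothing.
It fails at once if the large gear's tooth is forced against the spindle wheel with more than 40 N (contact force between large_selector and spindle above 40 N).
It also fails if it takes over 35 s, if anything falls off the work surface, if the arm or the gripper's body presses on something with over 40 N, if the wrist force passes 120 N, or if a joint passes its speed limit or range.

## Working session

There is one attempt and no reset: what is moved stays moved. The work goes in short steps, Python scripts to look and compute and a tool call to move; the robot and the scene stay as the last step left them, time stands still between calls to the robot, and variables do not carry over. Pictures are saved under pics/ and viewed, and the job is handed in when it is done.

Besides the shell and the picture viewer there is one more tool, called after ">>>" by a JSON object that holds its "method" and its "body", one argument or row to a line. play_rows: Moves the arm, as the interface text tells. Its arguments: {"type":"object","properties":{"travel":{"type":"array","items":{"type":"array","items":{"type":"number"}}},"rotation":{"type":"array","items":{"type":"array","items":{"type":"number"}}},"claw":{"type":"array","items":{"type":"number"}},"squeeze":{"type":"number"}},"required":["travel","rotation","claw"]}

```bash
ls; mkdir -p pics
python3 - <<'E'
from rig import env
import cv2
for n in("scene","top"):
    im=env.get_image(n); cv2.imwrite(f"pics/{n}0.png",im[:,:,::-1]); print(n,env.camera_info(n))
print(env.observe())
E
```

```text
pics
scene {'vertical_fov': 45.92716824328038, 'cx': 276.5359476322942, 'cy': 198.98406164784726, 'D': array([-0.13731144,  0.        ,  0.        ,  0.        ,  0.        ]), 'eye': array([0.11769949, 0.29449643, 0.74340619]), 'rotation': array([[-0.63911105, -0.59487498,  0.4875047 ],
       [-0.76900923,  0.50474103, -0.39225157],
       [-0.01272298, -0.62558792, -0.78004992]])}
top {'vertical_fov': 50.41099192808197, 'cx': 283.7884037506609, 'cy': 198.0687208392551, 'D': array([-0.09426028,  0.        ,  0.        ,  0.        ,  0.        ]), 'eye': array([ 0.37622951, -0.06555116,  0.93287163]), 'rotation': array([[ 0.0021328 , -0.98108648,  0.19355819],
       [-0.99963303,  0.00313533,  0.0269069 ],
       [-0.02700486, -0.19354455, -0.98071976]])}
{'time_s': 0.1, 'q': array([ 5.45292967e+01,  2.18362670e+01,  7.43792360e+01, -9.17325779e-04,
        8.38592246e+01, -1.23386835e+01]), 'qvel': array([ 0.02043056,  0.04569978, -0.22151475,  0.01817067,  0.01961921,
        0.02499728]), 'joint_efforts': array([ 4.06484018e-03, -4.49220943e+01, -2.31657994e+01, -1.23638529e-04,
        3.69365851e-03,  4.16440241e-05]), 'position': array([0.21592149, 0.50551682, 0.20608855]), 'tool_rot': array([[-7.43870101e-04,  3.92849039e-01,  9.19602675e-01],
       [-1.07142828e-03,  9.19602088e-01, -3.92849655e-01],
       [-9.99999149e-01, -1.27751743e-03, -2.63154928e-04]]), 'ft_force': array([-0.80486073, -0.0291918 , -0.12600035]), 'wrist_torque': array([ 0.01017867,  0.03648352, -0.01295207]), 'grip_width': 0.08510313158793746}
```

View pics/scene0.png

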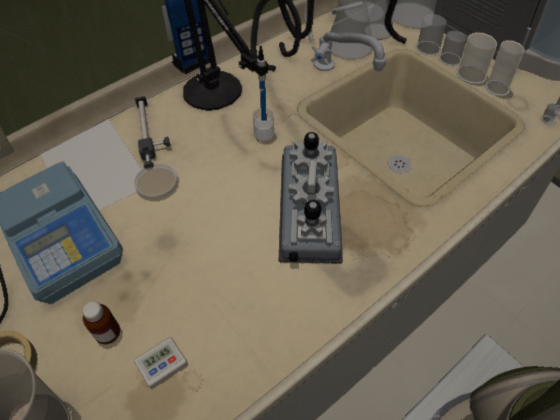

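View pics/top0.png

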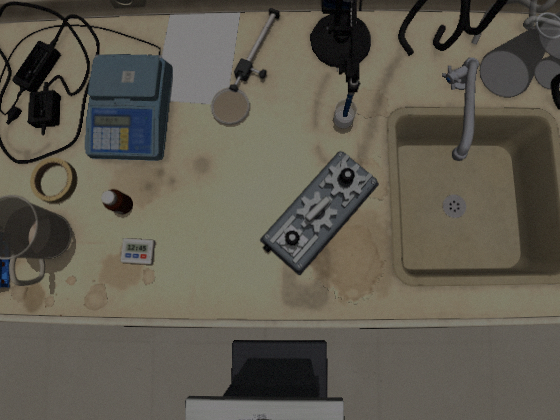

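Run:
```python
import cv2
a=cv2.imread("pics/top0.png")[140:290,240:400]; b=cv2.imread("pics/scene0.png")[120:270,250:370]
cv2.imwrite("pics/t0z.png",cv2.convertScaleAbs(cv2.resize(a,None,fx=4,fy=4,interpolation=cv2.INTER_CUBIC),alpha=1.6)); cv2.imwrite("pics/s0z.png",cv2.convertScaleAbs(cv2.resize(b,None,fx=4,fy=4,interpolation=cv2.INTER_CUBIC),alpha=1.6))
```

```text
(no output)
```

View pics/t0z.png

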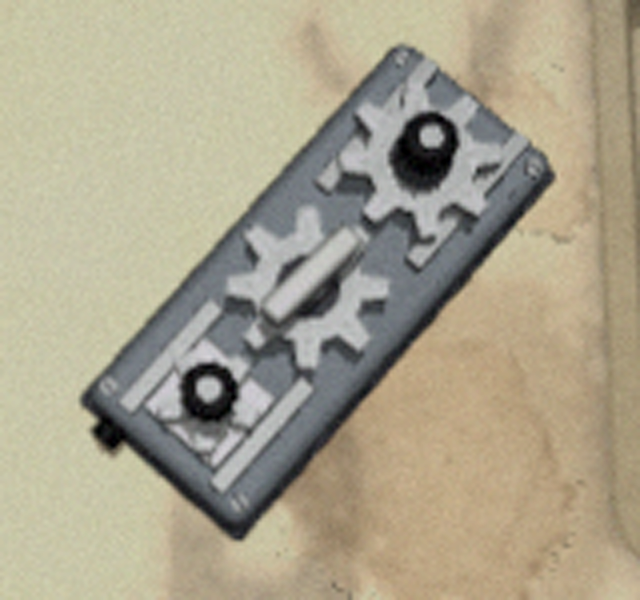

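View pics/s0z.png

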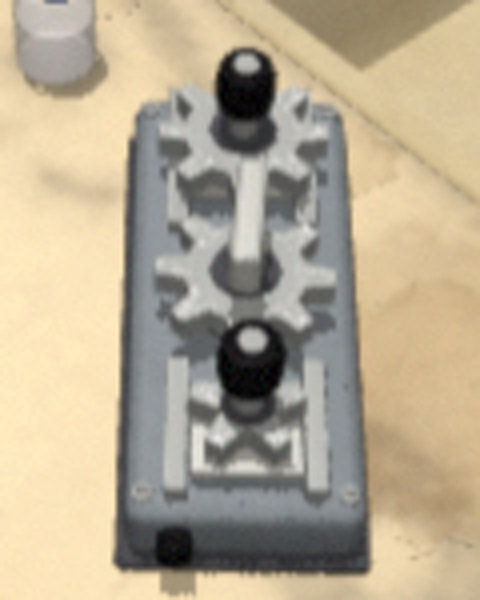

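```bash
cat > h.py <<'E'
import numpy as np, cv2
from rig import env
def ray(n,uv):
    c=env.camera_info(n); f=210/np.tan(np.radians(c['vertical_fov']/2))
    K=np.array([[f,0,c['cx']],[0,f,c['cy']],[0,0,1.]])
    p=cv2.undistortPoints(np.array(uv,float).reshape(-1,1,2),K,c['D']).reshape(-1,2)
    d=np.c_[p,np.ones(len(p))]@np.array(c['rotation']).T
    return np.array(c['eye']),d
def plane(n,uv,z):
    e,d=ray(n,uv); return e+d*((z-e[2])/d[:,2])[:,None]
def proj(n,P):
    c=env.camera_info(n); f=210/np.tan(np.radians(c['vertical_fov']/2))
    K=np.array([[f,0,c['cx']],[0,f,c['cy']],[0,0,1.]])
    R=np.array(c['rotation']).T
    return cv2.projectPoints(np.array(P,float).reshape(-1,1,3),cv2.Rodrigues(R)[0],-R@np.array(c['eye']),K,c['D'])[0].reshape(-1,2)
E
python3 - <<'E'
from h import *
def dot(im,u,v):
    w=im[int(v)-4:int(v)+5,int(u)-4:int(u)+5].max(2).astype(float)
    yy,xx=np.mgrid[int(v)-4:int(v)+5,int(u)-4:int(u)+5]
    m=((xx-u)**2+(yy-v)**2<9)*np.clip(w-50,0,None)
    return (m*xx).sum()/m.sum(),(m*yy).sum()/m.sum()
P={}
for n,L in(("top",[(348,173.5),(292.2,237)]),("scene",[(311.5,136.3),(313,205)])):
    im=cv2.imread(f"pics/{n}0.png"); uv=[dot(im,*p) for p in L]; print(n,np.round(uv,1))
    p=plane(n,uv,0.112); P[n]=p; print(p.round(4),np.linalg.norm(p[0]-p[1]))
bt=plane("top",[(240+x/4,140+y/4) for x,y in[(352,232),(270,308)]],.112);bs=plane("scene",[(250+x/4,120+y/4) for x,y in[(251,160),(249,256)]],.112)
for b in(bt,bs): print(b.round(4),b.mean(0).round(4),np.degrees(np.arctan2(*(b[0]-b[1])[[1,0]])))
for n in P: 
  d=P[n][0]-P[n][1]; print(np.degrees(np.arctan2(d[1],d[0])), P[n][1]+d*73/161)
E
```

```text
top [[347.8 173.6]
 [292.  236.8]]
[[ 0.585  -0.1641  0.112 ]
 [ 0.4653 -0.0583  0.112 ]] 0.15978798249225384
scene [[311.3 135.6]
 [312.9 204.8]]
[[ 0.5853 -0.1662  0.112 ]
 [ 0.465  -0.0602  0.112 ]] 0.16035115048671642
[[ 0.5381 -0.1259  0.112 ]
 [ 0.5022 -0.0872  0.112 ]] [ 0.5202 -0.1065  0.112 ] -47.14614469844964
[[ 0.5385 -0.1269  0.112 ]
 [ 0.4984 -0.0891  0.112 ]] [ 0.5184 -0.108   0.112 ] -43.26535974769164
-41.4721503196522 [ 0.5195857  -0.10625833  0.112     ]
-41.37235367151415 [ 0.51951146 -0.10822084  0.112     ]
```

```bash
cat > bar.py <<'E'
import sys
from h import *
def bar(n,c,im,tag,r=22,th=None):
    # rectify the plane z=.112 round the spindle: 0.25 mm/px
    s=0.00025; N=400
    g=np.array([[c[0]+(i-N/2)*s,c[1]-(j-N/2)*s,.112] for j in range(N) for i in range(N)])
    uv=proj(n,g).reshape(N,N,2).astype(np.float32)
    o=cv2.remap(im,uv[...,0],uv[...,1],cv2.INTER_CUBIC)
    cv2.imwrite(f"pics/{tag}.png",cv2.convertScaleAbs(cv2.resize(o,(560,560)),alpha=1.5)); return o
if __name__=="__main__":
    for n in("top","scene"):
        bar(n,(.5195,-.107),cv2.imread(f"pics/{n}0.png"),"rect_"+n)
E
python3 bar.py; python3 -c "
import cv2,numpy as np
cv2.imwrite('pics/r2.png',np.hstack([cv2.resize(cv2.imread(f'pics/rect_{n}.png'),(400,400)) for n in('top','scene')]))"
```

```text
(no output)
```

View pics/r2.png

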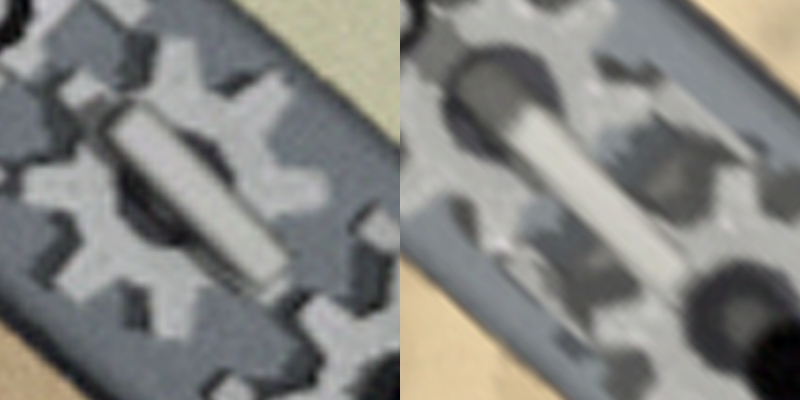

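>>> {"method": "play_rows", "body": {
  "travel": [
    [1.5,-3.0,0.2],
    [1.8,-3.6,0.2],
    [1.8,-3.6,0],
    [1.8,-3.6,0],
    [1.8,-3.6,0],
    [1.8,-3.6,0],
    [1.8,-3.6,0],
    [1.8,-3.6,0],
    [1.8,-3.6,0],
    [1.8,-3.6,0],
    [1.8,-3.6,0],
    [1.8,-3.6,0]
  ],
  "rotation": [
    [0,0,-0.036],
    [0,0,-0.036],
    [0,0,-0.036],
    [0,0,-0.036],
    [0,0,-0.036],
    [0,0,-0.036],
    [0,0,-0.036],
    [0,0,-0.036],
    [0,0,-0.036],
    [0,0,-0.036],
    [0,0,-0.036],
    [0,0,-0.036]
  ],
  "claw": [8.5,8.5,8.5,8.5,8.5,8.5,8.5,8.5,8.5,8.5,8.5,8.5],
  "squeeze": 30
}}

```text
time_s: 1.1
position: [0.4273, 0.0661, 0.2068]
tool_rot: [[-0.006, 0.747, 0.665], [-0.001, 0.665, -0.747], [-1.0, -0.005, -0.004]]
ft_force: [1.2, 1.1, 0.6]
grip_width: 0.0851
```

>>> {"method": "play_rows", "body": {
  "travel": [
    [1.6,-3.0,0],
    [1.6,-3.0,0],
    [1.6,-3.0,0],
    [1.6,-3.0,0],
    [1.6,-3.0,0],
    [0.8,-1.5,0],
    [0,0,0],
    [0,0,0]
  ],
  "rotation": [
    [0,0,0.002],
    [0,0,0.002],
    [0,0,0.002],
    [0,0,0.002],
    [0,0,0.002],
    [0,0,0.002],
    [0,0,0],
    [0,0,0]
  ],
  "claw": [7,6,6,6,6,6,6,6]
}}

```text
time_s: 1.77
position: [0.5188, -0.1159, 0.2035]
tool_rot: [[-0.011, 0.747, 0.665], [0.001, 0.665, -0.747], [-1.0, -0.008, -0.008]]
ft_force: [-0.0, 1.1, -0.3]
grip_width: 0.06
```

>>> {"method": "play_rows", "body": {
  "travel": [
    [0,0.9,-1],
    [0,0,-2],
    [0,0,-2],
    [0,0,-2],
    [0,0,0],
    [0,0,0]
  ],
  "rotation": [
    [0,-0.011,0.013],
    [0,0,0],
    [0,0,0],
    [0,0,0],
    [0,0,0],
    [0,0,0]
  ],
  "claw": [5,4,4,4,4,4]
}}

```text
time_s: 2.27
position: [0.5159, -0.0999, 0.1324]
tool_rot: [[0.001, 0.735, 0.678], [0.002, 0.678, -0.735], [-1.0, 0.002, -0.001]]
ft_force: [0.4, -0.3, 0.0]
grip_width: 0.0399
```

Run:
```python
from h import *
o=[]
for n in("top","scene"):
    im=env.get_image(n)[:,:,::-1].copy(); cv2.imwrite(f"pics/{n}1.png",im)
    u,v=proj(n,[.519,-.107,.1])[0].astype(int)
    o.append(cv2.resize(im[v-65:v+65,u-65:u+65],(400,400),interpolation=cv2.INTER_CUBIC))
cv2.imwrite("pics/c1.png",cv2.convertScaleAbs(np.hstack(o),alpha=1.5)); print(env.observe()['position'])
```

```text
[ 0.51623501 -0.10032842  0.13294813]
```

View pics/c1.png

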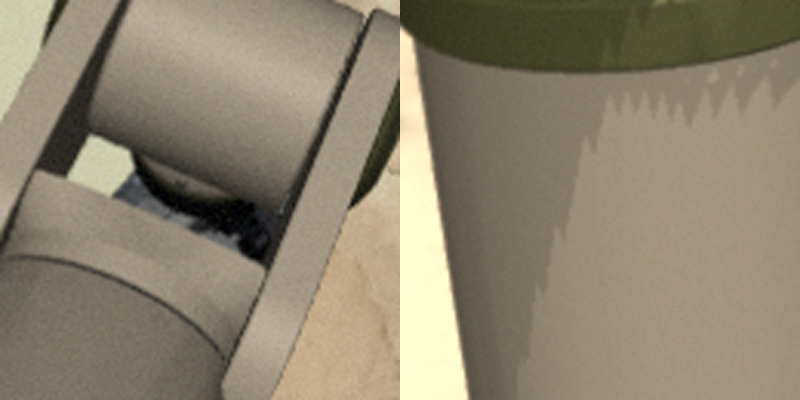

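>>> {"method": "play_rows", "body": {
  "travel": [
    [0.28,-0.67,0],
    [0,0,0],
    [0,0,0]
  ],
  "rotation": [
    [0,0,0],
    [0,0,0],
    [0,0,0]
  ],
  "claw": [5,5,5]
}}

```text
time_s: 2.62
position: [0.5204, -0.1077, 0.136]
tool_rot: [[0.007, 0.734, 0.679], [-0.001, 0.679, -0.734], [-1.0, 0.004, 0.005]]
ft_force: [-0.4, 0.2, -0.1]
grip_width: 0.0501
```

>>> {"method": "play_rows", "body": {
  "travel": [
    [-0.1,0,-1.3],
    [0,0,-1.3],
    [0,0,-1.3],
    [0,0,-0.6],
    [0,0,0],
    [0,0,0]
  ],
  "rotation": [
    [0,0.005,0],
    [0,0,0],
    [0,0,0],
    [0,0,0],
    [0,0,0],
    [0,0,0]
  ],
  "claw": [5,5,5,5,5,5]
}}

```text
time_s: 3.12
position: [0.5215, -0.1094, 0.0932]
tool_rot: [[0.009, 0.735, 0.678], [-0.005, 0.678, -0.735], [-1.0, 0.003, 0.009]]
ft_force: [0.1, 0.3, -0.2]
grip_width: 0.0496
```

>>> {"method": "play_rows", "body": {
  "travel": [
    [-0.25,0.24,-0.8],
    [0,0,0],
    [0,0,0]
  ],
  "rotation": [
    [0.005,0.009,0],
    [0,0,0],
    [0,0,0]
  ],
  "claw": [5,5,5]
}}

```text
time_s: 3.37
position: [0.5196, -0.1072, 0.0861]
tool_rot: [[0.001, 0.735, 0.678], [-0.0, 0.678, -0.735], [-1.0, 0.001, 0.001]]
ft_force: [-0.4, -0.6, -0.3]
grip_width: 0.05
```

Well placed. Close on the bar gently.

>>> {"method": "play_rows", "body": {
  "travel": [
    [0,0,0],
    [0,0,0],
    [0,0,0],
    [0,0,0],
    [0,0,0],
    [0,0,0],
    [0,0,0],
    [0,0,0]
  ],
  "rotation": [
    [0,0,0],
    [0,0,0],
    [0,0,0],
    [0,0,0],
    [0,0,0],
    [0,0,0],
    [0,0,0],
    [0,0,0]
  ],
  "claw": [3,2,1,1,1,1,1,1],
  "squeeze": 25
}}

```text
time_s: 4.03
position: [0.5206, -0.1066, 0.087]
tool_rot: [[0.004, 0.735, 0.678], [0.0, 0.678, -0.735], [-1.0, 0.003, 0.003]]
ft_force: [1.0, 0.6, -1.3]
grip_width: 0.0112
```

>>> {"method": "play_rows", "body": {
  "travel": [
    [0,0,0],
    [0,0,0]
  ],
  "rotation": [
    [0,0,0],
    [0,0,0]
  ],
  "claw": [0.5,0.5]
}}

```text
time_s: 4.2
position: [0.5206, -0.1066, 0.087]
tool_rot: [[0.004, 0.735, 0.678], [0.0, 0.678, -0.735], [-1.0, 0.003, 0.003]]
ft_force: [1.1, 1.2, -1.0]
grip_width: 0.0116
```

>>> {"method": "play_rows", "body": {
  "travel": [
    [0,0,0],
    [0,0,0],
    [0,0,0],
    [0,0,0],
    [0,0,0],
    [0,0,0],
    [0,0,0]
  ],
  "rotation": [
    [0,0,-0.045],
    [0,0,-0.045],
    [0,0,-0.045],
    [0,0,-0.045],
    [0,0,-0.045],
    [0,0,0],
    [0,0,0]
  ],
  "claw": [0.5,0.5,0.5,0.5,0.5,0.5,0.5]
}}

```text
time_s: 4.78
position: [0.52, -0.1086, 0.0885]
tool_rot: [[0.003, 0.873, 0.489], [-0.005, 0.489, -0.873], [-1.0, 0.001, 0.006]]
ft_force: [0.3, 0.1, -0.3]
grip_width: 0.005
```

>>> {"method": "play_rows", "body": {
  "travel": [
    [0,0,0],
    [0,0,0],
    [0,0,0],
    [0,0,0],
    [0,0,0]
  ],
  "rotation": [
    [0,0,0],
    [0,0,0],
    [0,0,0],
    [0,0,0],
    [0,0,0]
  ],
  "claw": [5,5,5,5,5]
}}

```text
time_s: 5.2
position: [0.5198, -0.1088, 0.0886]
tool_rot: [[0.003, 0.871, 0.492], [-0.005, 0.492, -0.871], [-1.0, 0.0, 0.006]]
ft_force: [0.3, -1.0, 0.2]
grip_width: 0.05
```

>>> {"method": "play_rows", "body": {
  "travel": [
    [0,0,2],
    [0,0,4],
    [-3,0,4],
    [-4,0,0],
    [-4,0,0],
    [-4,0,0],
    [-4,0,0],
    [0,0,0]
  ],
  "rotation": [
    [0,0,0],
    [0,0,0],
    [0,0,0],
    [0,0,0],
    [0,0,0],
    [0,0,0],
    [0,0,0],
    [0,0,0]
  ],
  "claw": [5,5,5,5,5,5,5,5]
}}

```text
time_s: 5.87
position: [0.3275, -0.107, 0.1846]
tool_rot: [[0.001, 0.868, 0.496], [-0.006, 0.496, -0.868], [-1.0, -0.002, 0.006]]
ft_force: [-0.1, 0.2, 0.1]
grip_width: 0.05
```

```bash
cat > look.py <<'E'
import sys
from h import *
t=sys.argv[1]; o=[]
for n in("top","scene"):
    im=env.get_image(n)[:,:,::-1].copy(); cv2.imwrite(f"pics/{n}{t}.png",im)
    u,v=proj(n,[.519,-.107,.1])[0].astype(int)
    o.append(cv2.resize(im[v-75:v+75,u-75:u+75],(400,400),interpolation=cv2.INTER_CUBIC))
cv2.imwrite(f"pics/c{t}.png",cv2.convertScaleAbs(np.hstack(o),alpha=1.5)); print(env.observe()['position'],env.observe()['time_s'])
E
python3 look.py 2
```

```text
[ 0.33222906 -0.10881445  0.18545337] 5.9667
```

View pics/c2.png

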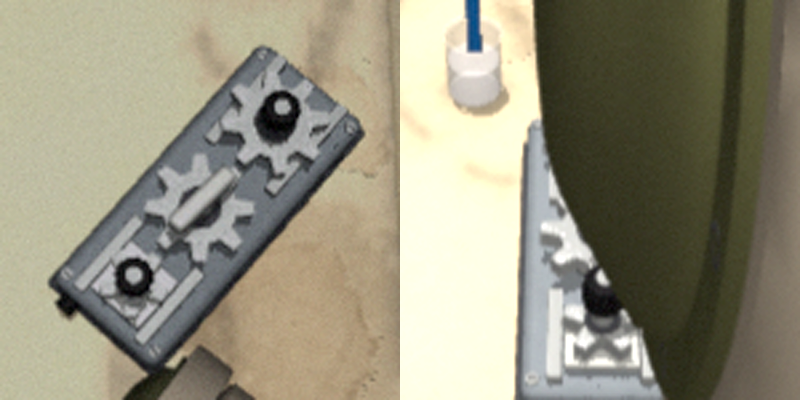

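Run:
```python
from bar import *
o=[bar("top",(.519,-.107),cv2.imread(f"pics/top{t}.png"),"rect_"+t) for t in"02"]
cv2.imwrite("pics/r3.png",cv2.convertScaleAbs(np.hstack(o),alpha=1.5))
```

```text
(no output)
```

View pics/r3.png

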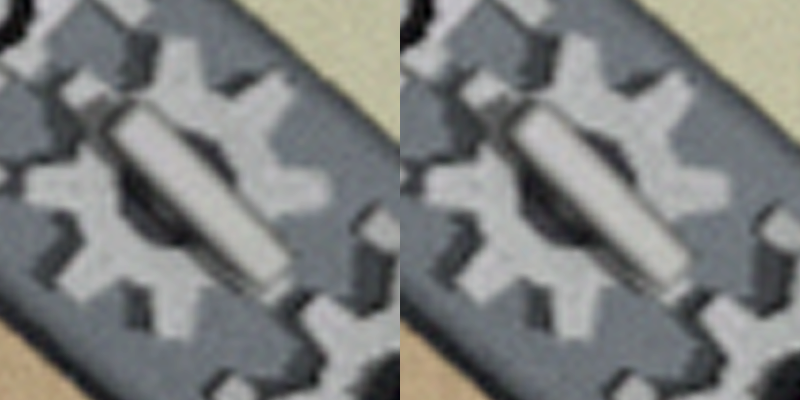

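>>> {"method": "play_rows", "body": {
  "travel": [
    [3,0,0],
    [4,0,0],
    [4,0,0],
    [3.5,0,0],
    [2,0,0],
    [1,0,0],
    [0,0,0],
    [0,0,0]
  ],
  "rotation": [
    [0,0,0.03],
    [0,0,0.045],
    [0,0,0.045],
    [0,0,0.045],
    [0,0,0.03],
    [0,0,0.01],
    [0,0,0],
    [0,0,0]
  ],
  "claw": [5,5,5,5,5,5,5,5]
}}

```text
time_s: 6.63
position: [0.5252, -0.1069, 0.1824]
tool_rot: [[0.011, 0.741, 0.672], [-0.008, 0.672, -0.741], [-1.0, 0.003, 0.013]]
ft_force: [-1.1, 1.1, 0.2]
grip_width: 0.0501
```

>>> {"method": "play_rows", "body": {
  "travel": [
    [-0.6,0,-1.5],
    [0,0,-2.5],
    [0,0,-2],
    [0,0,-1],
    [0,0,-0.3],
    [0,0,0],
    [0,0,0]
  ],
  "rotation": [
    [0.008,0.011,0],
    [0,0,0],
    [0,0,0],
    [0,0,0],
    [0,0,0],
    [0,0,0],
    [0,0,0]
  ],
  "claw": [5,5,5,5,5,5,5]
}}

```text
time_s: 7.22
position: [0.5178, -0.1063, 0.1075]
tool_rot: [[0.001, 0.742, 0.67], [-0.0, 0.67, -0.742], [-1.0, 0.001, 0.001]]
ft_force: [0.0, -0.0, -0.3]
grip_width: 0.0502
```

>>> {"method": "play_rows", "body": {
  "travel": [
    [0.1,-0.05,-1],
    [0,0,-1],
    [0,0,-0.6],
    [0,0,-0.2],
    [0,0,0],
    [0,0,0]
  ],
  "rotation": [
    [0,0,0.007],
    [0,0,0],
    [0,0,0],
    [0,0,0],
    [0,0,0],
    [0,0,0]
  ],
  "claw": [5,5,5,5,5,5]
}}

```text
time_s: 7.72
position: [0.5204, -0.1077, 0.0804]
tool_rot: [[0.008, 0.737, 0.676], [-0.003, 0.676, -0.737], [-1.0, 0.003, 0.008]]
ft_force: [0.3, 0.5, 0.3]
grip_width: 0.0501
```

>>> {"method": "play_rows", "body": {
  "travel": [
    [-0.1,0.05,-0.35],
    [0,0,0],
    [0,0,0],
    [0,0,0],
    [0,0,0],
    [0,0,0],
    [0,0,0],
    [0,0,0],
    [0,0,0]
  ],
  "rotation": [
    [0.003,0.008,0],
    [0,0,0],
    [0,0,0],
    [0,0,0],
    [0,0,0],
    [0,0,0],
    [0,0,0],
    [0,0,0],
    [0,0,0]
  ],
  "claw": [4,3,2,1,0.8,0.8,0.8,0.8,0.8],
  "squeeze": 40
}}

```text
time_s: 8.47
position: [0.5206, -0.1067, 0.0776]
tool_rot: [[0.002, 0.736, 0.677], [0.0, 0.677, -0.736], [-1.0, 0.002, 0.001]]
ft_force: [1.6, 0.7, -1.5]
grip_width: 0.0127
```

>>> {"method": "play_rows", "body": {
  "travel": [
    [0,0,0],
    [0,0,0],
    [0,0,0],
    [0,0,0]
  ],
  "rotation": [
    [0,0,-0.04],
    [0,0,-0.04],
    [0,0,0],
    [0,0,0]
  ],
  "claw": [0.8,0.8,0.8,0.8]
}}

```text
time_s: 8.8
position: [0.5206, -0.1068, 0.0776]
tool_rot: [[0.002, 0.789, 0.614], [-0.0, 0.614, -0.789], [-1.0, 0.002, 0.001]]
ft_force: [0.4, -0.0, -1.7]
grip_width: 0.0128
```

>>> {"method": "play_rows", "body": {
  "travel": [
    [0,0,0],
    [0,0,0],
    [0,0,0],
    [0,0,0],
    [0,0,0],
    [0,0,0],
    [0,0,0]
  ],
  "rotation": [
    [0,0,-0.042],
    [0,0,-0.042],
    [0,0,-0.042],
    [0,0,-0.042],
    [0,0,-0.04],
    [0,0,0],
    [0,0,0]
  ],
  "claw": [0.8,0.8,0.8,0.8,0.8,0.8,0.8]
}}

```text
time_s: 9.38
position: [0.5204, -0.1068, 0.0777]
tool_rot: [[0.002, 0.899, 0.438], [-0.001, 0.438, -0.899], [-1.0, 0.001, 0.001]]
ft_force: [1.1, -0.4, -0.9]
grip_width: 0.0127
```

>>> {"method": "play_rows", "body": {
  "travel": [
    [0,0,0],
    [0,0,0],
    [0,0,0],
    [0,0,0],
    [0,0,2],
    [0,0,4],
    [-3,0,3.5],
    [-4,0,0],
    [-4,0,0],
    [-4,0,0],
    [-3,0,0],
    [0,0,0]
  ],
  "rotation": [
    [0,0,0],
    [0,0,0],
    [0,0,0],
    [0,0,0],
    [0,0,0],
    [0,0,0],
    [0,0,0],
    [0,0,0],
    [0,0,0],
    [0,0,0],
    [0,0,0],
    [0,0,0]
  ],
  "claw": [5,5,5,5,5,5,5,5,5,5,5,5]
}}

```text
time_s: 10.38
position: [0.3365, -0.1057, 0.173]
tool_rot: [[0.003, 0.895, 0.447], [-0.003, 0.447, -0.895], [-1.0, 0.001, 0.004]]
ft_force: [0.7, -0.5, 0.4]
grip_width: 0.05
```

```bash
python3 look.py 3
python3 - <<'E'
from bar import *
o=[bar("top",(.519,-.107),cv2.imread(f"pics/top{t}.png"),"rect_"+t) for t in"03"]
cv2.imwrite("pics/r4.png",cv2.convertScaleAbs(np.hstack(o),alpha=1.5))
E
```

```text
[ 0.34023604 -0.10698118  0.17344075] 10.4833
```

View pics/r4.png

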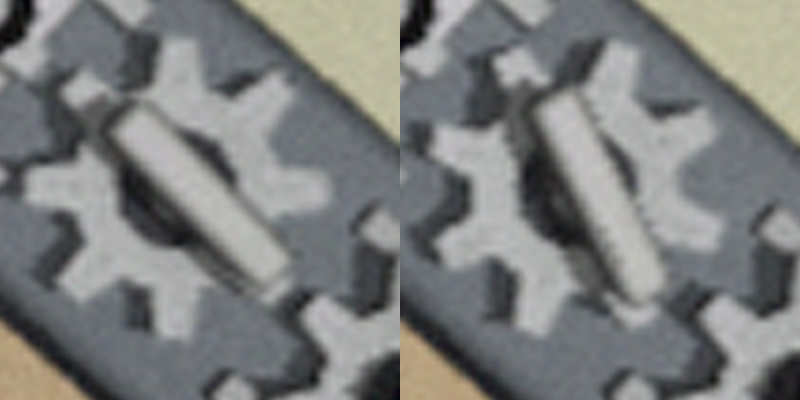

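View pics/c3.png

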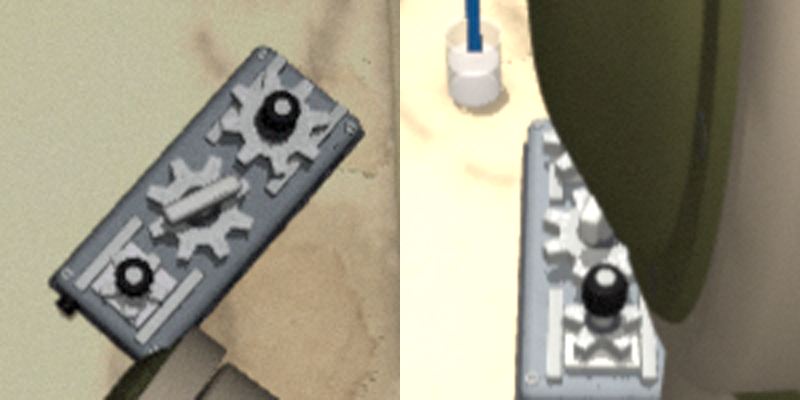

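>>> {"method": "play_rows", "body": {
  "travel": [
    [3,-0.7,0.3],
    [4,-0.9,0],
    [4,-0.9,0],
    [4,-0.9,0],
    [4,-0.9,0],
    [3,-0.8,0],
    [1.5,-0.4,0],
    [0.5,-0.1,0],
    [0,0,0],
    [0,0,0]
  ],
  "rotation": [
    [0,0,0.05],
    [0,0,0.055],
    [0,0,0.055],
    [0,0,0.055],
    [0,0,0.055],
    [0,0,0.05],
    [0,0,0.03],
    [0,0,0.02],
    [0,0,0],
    [0,0,0]
  ],
  "claw": [5,5,5,5,5,5,5,5,5,5]
}}

```text
time_s: 11.32
position: [0.5985, -0.1616, 0.1701]
tool_rot: [[0.01, 0.655, 0.755], [-0.002, 0.755, -0.655], [-1.0, 0.005, 0.009]]
ft_force: [0.7, 0.8, -0.4]
grip_width: 0.0501
```

>>> {"method": "play_rows", "body": {
  "travel": [
    [-1.2,-0.3,-1],
    [0,0,-1.5],
    [0,0,-1.5],
    [0,0,-0.5],
    [0,0,0],
    [0,0,0]
  ],
  "rotation": [
    [0.002,0.01,-0.007],
    [0,0,0],
    [0,0,0],
    [0,0,0],
    [0,0,0],
    [0,0,0]
  ],
  "claw": [6,6,6,6,6,6]
}}

```text
time_s: 11.82
position: [0.5862, -0.1631, 0.1239]
tool_rot: [[0.0, 0.662, 0.749], [-0.0, 0.749, -0.662], [-1.0, 0.0, 0.0]]
ft_force: [0.1, -0.3, -0.4]
grip_width: 0.0598
```

>>> {"method": "play_rows", "body": {
  "travel": [
    [-0.1,-0.18,-1],
    [0,0,-1.3],
    [0,0,-1],
    [0,0,-0.5],
    [0,0,0],
    [0,0,0]
  ],
  "rotation": [
    [0,0,0],
    [0,0,0],
    [0,0,0],
    [0,0,0],
    [0,0,0],
    [0,0,0]
  ],
  "claw": [6,6,6,6,6,6]
}}

```text
time_s: 12.32
position: [0.5863, -0.1656, 0.086]
tool_rot: [[0.005, 0.662, 0.749], [-0.003, 0.749, -0.662], [-1.0, 0.001, 0.006]]
ft_force: [-0.5, -0.6, 0.5]
grip_width: 0.0599
```

Lower to 0.080 and close on the knob.

>>> {"method": "play_rows", "body": {
  "travel": [
    [-0.13,0.05,-0.55],
    [0,0,0],
    [0,0,0],
    [0,0,0],
    [0,0,0],
    [0,0,0],
    [0,0,0],
    [0,0,0]
  ],
  "rotation": [
    [0.003,0.005,0],
    [0,0,0],
    [0,0,0],
    [0,0,0],
    [0,0,0],
    [0,0,0],
    [0,0,0],
    [0,0,0]
  ],
  "claw": [6,4,3,2,2,2,2,2],
  "squeeze": 40
}}

```text
time_s: 12.98
position: [0.5862, -0.1645, 0.0815]
tool_rot: [[0.004, 0.662, 0.749], [0.001, 0.749, -0.662], [-1.0, 0.003, 0.002]]
ft_force: [1.0, 0.5, -1.3]
grip_width: 0.023
```

>>> {"method": "play_rows", "body": {
  "travel": [
    [-0.15,0.13,0],
    [-0.15,0.13,0],
    [-0.15,0.13,0],
    [-0.15,0.13,0],
    [0,0,0],
    [0,0,0]
  ],
  "rotation": [
    [0,0,0],
    [0,0,0],
    [0,0,0],
    [0,0,0],
    [0,0,0],
    [0,0,0]
  ],
  "claw": [2,2,2,2,2,2]
}}

```text
time_s: 13.48
position: [0.581, -0.1599, 0.0815]
tool_rot: [[0.007, 0.662, 0.749], [-0.002, 0.749, -0.662], [-1.0, 0.004, 0.007]]
ft_force: [3.1, -0.1, -3.3]
grip_width: 0.0234
```

>>> {"method": "play_rows", "body": {
  "travel": [
    [-0.15,0.13,0],
    [-0.15,0.13,0],
    [-0.15,0.13,0],
    [0,0,0]
  ],
  "rotation": [
    [0,0.003,0],
    [0,0,0],
    [0,0,0],
    [0,0,0]
  ],
  "claw": [2,2,2,2]
}}

```text
time_s: 13.82
position: [0.5763, -0.1558, 0.0816]
tool_rot: [[0.005, 0.663, 0.749], [-0.002, 0.749, -0.663], [-1.0, 0.002, 0.005]]
ft_force: [2.2, -0.1, -3.3]
grip_width: 0.023
```

>>> {"method": "play_rows", "body": {
  "travel": [
    [-0.15,0.13,0],
    [-0.15,0.13,0],
    [-0.1,0.09,0],
    [0,0,0]
  ],
  "rotation": [
    [0,0.003,0],
    [0,0,0],
    [0,0,0],
    [0,0,0]
  ],
  "claw": [2,2,2,2]
}}

```text
time_s: 14.15
position: [0.5721, -0.1522, 0.0816]
tool_rot: [[0.002, 0.663, 0.749], [-0.002, 0.749, -0.663], [-1.0, -0.0, 0.003]]
ft_force: [5.1, -2.5, -4.9]
grip_width: 0.0233
```

>>> {"method": "play_rows", "body": {
  "travel": [
    [-0.12,0.1,0],
    [-0.12,0.1,0],
    [0,0,0]
  ],
  "rotation": [
    [0,0,0],
    [0,0,0],
    [0,0,0]
  ],
  "claw": [2,2,2]
}}

```text
time_s: 14.4
position: [0.5723, -0.1524, 0.0815]
tool_rot: [[0.009, 0.663, 0.749], [-0.007, 0.749, -0.663], [-1.0, 0.001, 0.011]]
ft_force: [1.0, 0.5, -1.3]
grip_width: 0.0234
```

>>> {"method": "play_rows", "body": {
  "travel": [
    [0,0,0],
    [0,0,0],
    [0,0,0],
    [0,0,0],
    [0,0,2],
    [0,0,4],
    [-3,0,4],
    [-4,0,0],
    [-4,0,0],
    [-4,0,0],
    [-4,0,0],
    [-3,0,0]
  ],
  "rotation": [
    [0,0,0],
    [0,0,0],
    [0,0,0],
    [0,0,0],
    [0,0,0],
    [0,0,0],
    [0,0,0],
    [0,0,0],
    [0,0,0],
    [0,0,0],
    [0,0,0],
    [0,0,0]
  ],
  "claw": [6,6,6,6,6,6,6,6,6,6,6,6]
}}

```text
time_s: 15.4
position: [0.3491, -0.1492, 0.179]
tool_rot: [[0.003, 0.659, 0.752], [-0.006, 0.752, -0.659], [-1.0, -0.003, 0.007]]
ft_force: [0.5, -1.0, 0.0]
grip_width: 0.0601
```

```bash
python3 look.py 4
python3 - <<'E'
from h import *
def dot(im,u,v):
    w=im[int(v)-4:int(v)+5,int(u)-4:int(u)+5].max(2).astype(float)
    yy,xx=np.mgrid[int(v)-4:int(v)+5,int(u)-4:int(u)+5]
    m=((xx-u)**2+(yy-v)**2<9)*np.clip(w-50,0,None)
    return (m*xx).sum()/m.sum(),(m*yy).sum()/m.sum()
for t,P in(("0",[.585,-.1641,.112]),("4",[.571,-.151,.112])):
    im=cv2.imread(f"pics/top{t}.png"); uv=[dot(im,*proj("top",p)[0]) for p in(P,[.4653,-.0583,.112])]
    p=plane("top",uv,.112); print(np.round(uv,1),p.round(4),np.linalg.norm(p[0]-p[1]))
E
```

```text
[ 0.34828983 -0.14908002  0.17926805] 15.5
[[347.5 173.7]
 [291.8 236.7]] [[ 0.5849 -0.1636  0.112 ]
 [ 0.4655 -0.058   0.112 ]] 0.15942083000627538
[[341.1 180.9]
 [291.8 236.7]] [[ 0.5709 -0.1511  0.112 ]
 [ 0.4655 -0.058   0.112 ]] 0.14066812857730338
```

View pics/c4.png

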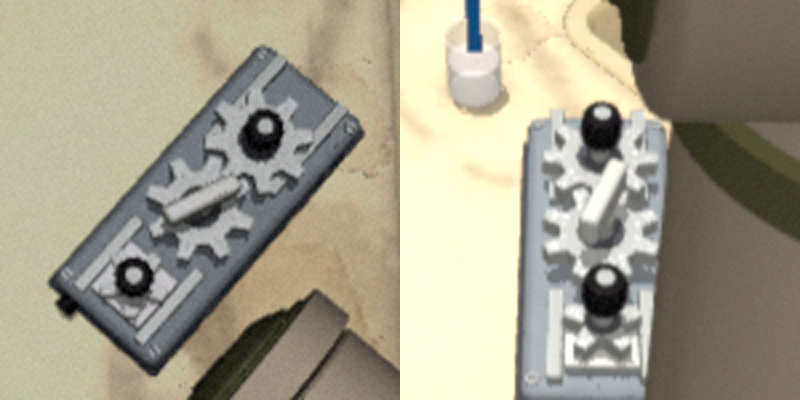

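>>> {"method": "play_rows", "body": {
  "travel": [
    [0,0,0],
    [0,0,0],
    [0,0,0]
  ],
  "rotation": [
    [0,0,0],
    [0,0,0],
    [0,0,0]
  ],
  "claw": [6,6,6]
}}

```text
time_s: 15.75
position: [0.349, -0.1495, 0.1803]
tool_rot: [[0.005, 0.662, 0.75], [-0.008, 0.75, -0.662], [-1.0, -0.002, 0.009]]
ft_force: [-0.1, 0.1, 0.1]
grip_width: 0.0603
```

```bash
python3 -c "
from rig import env
print(env.observe()['time_s']);print(env.close_job())"
```

```text
15.75
the job is handed in; nothing more can be done
None
```

The larger gear is home in mesh as far as my checks show, and I handed the job in at 15.75 s with the arm clear. The close call reported no verdict.

- **Turning the bar:** My first grip on the hand bar was too high and slipped off without turning it. I re-gripped about 9 mm lower and turned the bar to about 23° off the gear row, so a gap faced the larger gear. An image taken before the slide confirmed this.
- **Sliding the gear:** I slid the larger gear in by its knob until it stopped. The wrist force I read between moves stayed below about 8 N. The tooth contact force itself can't be measured directly.
- **Last check:** The final top image puts the knobs 140.7 mm apart, against 141 mm expected when fully home. The larger knob had moved about 18.7 mm from where it started, and the start could already be up to 4 mm in. The teeth look meshed in both views. The smaller gear did not move in the images.

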